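# Grit canister from the dip stand to the scale

## Task

Lift the red grit canister by its grip off the sloping dip stand and set it down upright on the pan of the scale beside it, near the middle of the pan's width. While it stands on the pan, bring it up against the back stop until you feel it bear lightly on the stop, one side flush, then let go of it there. Be gentle: do not knock or press hard on the scale or its stop, and leave everything else on the table where it is.

Things in the scene. Friction and masses are not known exactly. Their poses are not given: they have to be found in the camera images.
- canister: Square red tin with white dots, 76 x 76 x 90 mm, 0.35 to 0.7 kg, with an 8 mm high round steel lid. Above it, on two struts, a black grip bar: 14 mm thick (canister's x), 66 mm long (its y), from 120 to 140 mm above the underside; gap of 22 mm under the bar. Origin: centre of the underside; z: up through the lid. It starts in the stand, leaning 25 degrees from upright.
- canister_grip (a point): Centre of the canister's black grip bar, 130 mm above the centre of its underside along the canister's z. Axes as the canister.
- stand: Fixed wooden dip stand, dark base plate 200 x 120 mm. Its board slopes 25 degrees, low at the stand's -x, so the canister's top leans to the stand's -x. A 40 mm ledge square to the board stops it at the low end; 15 mm cheeks stand 5 mm off its sides. Lift off along the board's normal. Origin: centre of the underside, z up; the canister's origin rests 45 mm along x from it and 60 mm above.
- scale: Fixed grey bench scale, housing 200 x 180 x 36 mm with its display on the -x front. Origin: centre of its underside; x points from the display to the back stop, z up.
- pan: Aluminium weighing pan of the scale, 155 mm (x) by 156 mm (y), 6 mm thick, its upper face 58 mm above the origin when empty. It is sprung and sinks about 0.8 mm per newton, to a stop at 14 mm. Its frame is the scale's frame, moved down as it sinks.
- fence: Dark steel back stop of the scale, a fixed upright plate 160 mm long (y), 10 mm thick, from 36 to 100 mm above the scale's underside. Its frame is the scale's frame.
- fence_face (a point): Centre of the back stop's face that looks over the pan (to the scale's -x): 83 mm along x from the scale's centre, 75 mm above its underside. Axes as the scale.
- pen_tin: Bystander: orange square tin, 60 x 60 x 90 mm, with pens standing up to 140 mm. Origin: centre of the underside.
- vase: Bystander: brown glass vase, 68 mm across, 110 mm tall. Origin: centre of the underside.
- geode: Bystander: white stone about 100 mm across, 60 mm tall, with purple crystals. Origin: centre of the underside.
- cup: Bystander: blue plastic cup, 76 mm across, 80 mm tall. Origin: centre of the underside.
- jar: Bystander: green glass jar with white cap, 64 mm across, 80 mm tall. Origin: centre of the underside.
- brush: Bystander: brush lying flat. Origin: under its middle.
- sample: Bystander: terracotta stone sample, 90 x 60 x 20 mm. Origin: centre of the underside.
Things that resemble listed ones, but are neither listed nor needed, are in the scene too. Leave any yellow look-alike of the canister alone.

How it is judged:
By the outcome, as a careful person would: the job done as asked, in the order asked, and still so for the second after the job is handed in, with the robot touching nothing.
It also fails if it takes over 51 s, if anything falls off the work surface, if the arm or the gripper's body presses on something with over 40 N, if the wrist force passes 120 N, or if a joint passes its speed limit or range.

## Robot

A 6-joint arm with a two-finger parallel gripper is mounted at the origin on the work surface. World frame = base frame: x ahead of the robot, y to its left, z up, the work surface at z = 0. Lengths are in mm, angles in rad, forces in N, time in s.
With the tool pointing down it reaches from about 350 to 875 mm from the base axis. Payload 4.2 kg.
Tool frame: the origin (TCP) lies on the mounting face of the last link; the fingertips stand 173 mm ahead of it and the grasp point (between the pads) lies grip_point_offset ahead of it (grip_point_offset is the distance from the TCP to the grasp point, in mm); z points along the fingers, y is the line along which they close (so a half turn about z gives the same grasp; the last joint's range is limited). The gripper opens to 85 mm and grips with 20 to 120 N. Pads are 22 mm wide; open, the fingers measure 114 mm over their backs; the gripper's body (76 mm by 85 mm) begins 54 mm behind the grasp point. The pads swing forward as they close: fully open they stand 13 mm farther back than shut.
Start: joints at [-1.016, 0.385, 0.008, 0, -1.194, -0.259], TCP at [182.207, -597.83, 404.712] pointing down, gripper open.
Joint ranges: [-3.14, 3.14], [-1.21, 2.06], [-1.07, 1.41], [-3.16, 2.05], [-2.99, -0.16], [-3.1, 3.1]. Speed limits (rad/s): [2.79, 2.79, 3.14, 3.14, 3.14, 3.14].

## Interface

Orientations are given as a unit quaternion [x, y, z, w].
In Python, from bench import read_state, get_image, job_done, recognise, place_of, grip_point_offset gives the robot as it stands. The module is installed in compiled form; this text tells all that it offers.
- The arm moves only by the tool carry_out, never from a script. Its arguments are lists of equal length, an entry for each row: "slide": the shift along the tool's x, y, z in m, a list of three; "roll": the turn about the tool's z in degrees; "claw": the finger opening in m, from 0 to 0.0854. A call has 1 to 8 rows; each row is the pose to reach, as a shift and turn from the pose commanded when the call began, along the tool's axes at that moment; what a row does not reach only later rows make up. A row lasts 1/8 s, in which the tool goes at most 62.5 mm and 10.7 degrees, less where a joint would pass 70% of its speed; a pose out of reach is approached as far as the arm can. A call with a gripper value outside its range is refused whole. The fingers move at their own pace and stop on an object; the grip force is fixed at half the most. Time passes only in rows, so rows that repeat a pose let the fingers close. It gives the time, the measured TCP pose, the force, the opening and the grip force at its end, in the units of the state.
- read_state(): the state, without advancing time (a new reading comes with each control period).
- get_image(name): name is "scene" or "top"; returns a dict with "img" (400x640x3 uint8, red, green, blue), "z_map" (400x640 float32, mm along the optical axis (not along the pixel's ray), 0 where there is no reading), "mtx" (3x3 intrinsics, pixels), "world_from_camera" (4x4, takes a point from camera to world coordinates). Camera axes: x right, y up, looking along -z (the intrinsics and any distortion apply to the point x, -y, -z); pixel columns grow to the right and rows downward; lengths in mm; the calibration is good to about 2 mm. A picture is of the moment at which its call begins.
- job_done(): hands the job in; it is judged then, once.
Trained networks look in a picture, given as the dict that the camera call returned (one of the last four; its "shot" number tells which), for a name from the list of things; names that differ only in an ending like _2 or _b are one class to them, and where a whole thing is asked for, a point or a joint stands for the part that bears it (a point fixed in the world has none). Each returns a list of dicts, best first, with "conf" (0 to 1); they miss things now and then, are a little off and sometimes report something else, mostly with a low value. They report only what shows in the picture. A call takes as long as a camera call. They do not tell look-alikes from the thing itself.
- recognise(picture, thing): "at" ([column, row] in pixels, amid what is visible of it).
- place_of(picture, thing): "at" ([column, row] in pixels: a listed point, or the origin of a listed thing).
The state is a dict: "clock": time; "joints": joint angles; "joint_vel": joint speeds; "joint_efforts": joint torques, N m; "position": TCP position; "ee_rot": TCP orientation; "contact_force": force on the tool from outside, world axes, zero at the start; "wrist_torque": the same for the moment, N m; "gripper_width": finger opening in mm; "grasp_force": force on a finger pad.
Only numpy, scipy, OpenCV 4.12 (cv2) and the standard library are available. Lean on these libraries where they do the work, as an engineer would, in place of code of your own. Each camera call takes 0.05 s, during which the arm holds its last target. There are 200 camera calls.

## Working session

There is one attempt and no reset: what is moved stays moved. The work goes in short steps, Python scripts to look and compute and a tool call to move; the robot and the scene stay as the last step left them, time stands still between calls to the robot, and variables do not carry over. Pictures are saved under pics/ and viewed, at most 10 in all, crops included, and the job is handed in when it is done.

Besides the shell and the picture viewer there is one more tool, called as name(argument=value, ...) on one line, values as JSON. carry_out: Moves the arm, as the interface text tells. Its arguments: {"type":"object","properties":{"slide":{"type":"array"},"roll":{"type":"array"},"claw":{"type":"array"}},"required":["slide","roll","claw"]}

```bash
mkdir -p pics
cat > h.py <<'E'
import numpy as np, cv2
from bench import *
from scipy.spatial.transform import Rotation as R
def w(p,c,r,z=None):
    """pixel -> world, by depth map (median 3x3) or by plane z"""
    K=p["mtx"];T=np.array(p["world_from_camera"])
    d=np.array([(c-K[0][2])/K[0][0],-(r-K[1][2])/K[1][1],-1.])
    if z is None:
        r,c=int(round(r)),int(round(c));m=p["z_map"][max(r-1,0):r+2,max(c-1,0):c+2];m=m[m>0]
        s=np.median(m) if m.size else np.nan
        return T[:3,:3]@(d*s)+T[:3,3]
    v=T[:3,:3]@d; s=(z-T[2,3])/v[2]; return T[:3,3]+s*v
def cloud(p):
    K=p["mtx"];T=np.array(p["world_from_camera"]);z=p["z_map"]
    r,c=np.mgrid[:400,:640]
    X=np.stack([(c-K[0][2])/K[0][0]*z,-(r-K[1][2])/K[1][1]*z,-z],-1)
    P=X@T[:3,:3].T+T[:3,3]; P[z<=0]=np.nan; return P
def save(n,im): cv2.imwrite("pics/"+n,cv2.cvtColor(im,cv2.COLOR_RGB2BGR))
E
python3 - <<'E'
from h import *
s=read_state();print({k:np.round(v,3) for k,v in s.items()})
print(grip_point_offset)
ims=[]
for n in("scene","top"):
    p=get_image(n);ims.append(p["img"]);print(n,{k:v for k,v in p.items() if k not in("img","z_map")})
    for t in("canister","canister_grip","stand","scale","fence_face","pan","pen_tin","vase","cup","jar","geode"):
        for q in place_of(p,t)[:3]: print(t,np.round(q["at"]),round(q["conf"],2),np.round(w(p,*q["at"])) if 0<=q["at"][0]<640 and 0<=q["at"][1]<400 else "")
save("a.png",ims[0]);save("b.png",ims[1])
E
```

```text
{'clock': np.float64(0.0), 'joints': array([-1.016,  0.386,  0.007, -0.   , -1.194, -0.259]), 'joint_vel': array([-0.001,  0.   ,  0.   ,  0.   ,  0.001,  0.001]), 'joint_efforts': array([ 1.0000e-03, -3.9229e+01,  1.8840e+01,  4.1860e+00, -5.0000e-03,
        0.0000e+00]), 'position': array([ 182.162, -597.649,  403.596]), 'ee_rot': array([-0.147,  0.989,  0.001, -0.   ]), 'contact_force': array([-0.122, -1.125,  0.196]), 'wrist_torque': array([ 0.027, -0.001,  0.022]), 'grasp_force': np.float64(0.0), 'gripper_width': np.float64(85.184)}
154.70000000000002
scene {'mtx': array([[419.2940587 ,   0.        , 312.71675799],
       [  0.        , 419.2940587 , 202.55232698],
       [  0.        ,   0.        ,   1.        ]]), 'world_from_camera': array([[ 7.95655315e-01, -3.86462594e-01,  4.66453945e-01,
         1.16042173e+03],
       [ 6.05485409e-01,  4.84657465e-01, -6.31264256e-01,
        -7.42054693e+02],
       [ 1.78896352e-02,  7.84699819e-01,  6.19617750e-01,
         8.52519580e+02],
       [ 0.00000000e+00,  0.00000000e+00,  0.00000000e+00,
         1.00000000e+00]]), 'sho
[... 1179 characters left out ...]
]]), 'shot': 2}
canister [381. 113.] 0.95 [ 892. -203.   76.]
canister [382. 190.] 0.61 [ 633. -183.  159.]
canister [464. 197.] 0.5 [ 606. -454.   89.]
canister_grip [375. 204.] 0.75 [ 590. -163.  140.]
canister_grip [387. 153.] 0.75 [ 761. -217.   69.]
stand [375. 203.] 0.66 [ 592. -158.  182.]
stand [333. 141.] 0.4 [800. -41. 104.]
scale [256. 210.] 0.73 [587. 218.  57.]
pen_tin [463. 197.] 0.86 [ 607. -452.   87.]
pen_tin [334. 143.] 0.42 [797. -45.  78.]
vase [333. 145.] 0.75 [792. -40.  70.]
vase [382. 190.] 0.24 [ 633. -186.  159.]
cup [184. 201.] 0.79 [625. 452.  76.]
jar [308. 144.] 0.74 [797.  39.  79.]
jar [463. 197.] 0.7 [ 607. -454.   87.]
geode [327. 264.] 0.89 [403. -11.  56.]
```

View pics/a.png

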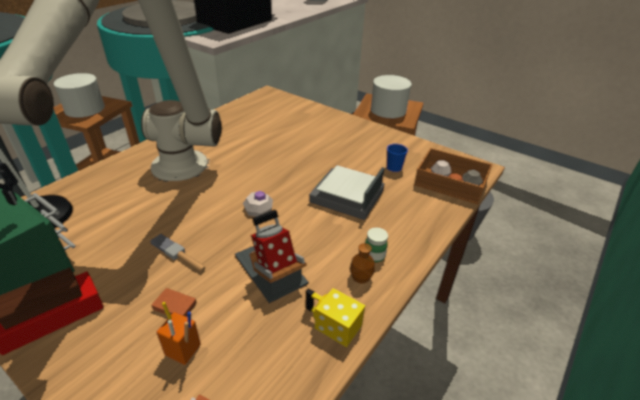

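View pics/b.png

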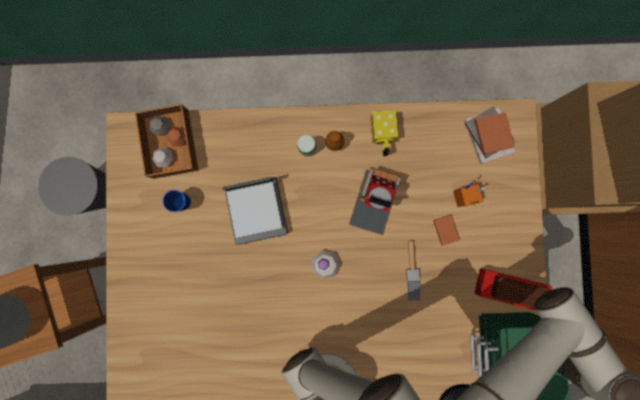

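The red, dotted canister leans in the stand at scene (273,245) and top (380,195). The yellow dotted look-alike lies at scene (338,315) and top (385,125), and the orange pen tin is at scene (180,340) and top (468,193). I choose the red one. The scale is at top (256,210).

Run:
```python
from h import *
ims=[]
for n in("scene","top"):
    p=get_image(n);P=cloud(p);im=p["img"].astype(int)
    def sel(x,y,z): return (abs(P[...,0]-x[0])<x[1])&(abs(P[...,1]-y[0])<y[1])&(P[...,2]>z[0])&(P[...,2]<z[1])
    def rep(t,m):
        Q=P[m]
        if len(Q)<4: print(n,t,len(Q));return
        r=cv2.minAreaRect(Q[:,:2].astype(np.float32)); 
        l=cv2.boxPoints(r);e=l[1]-l[0];f=l[2]-l[1];e=e if np.hypot(*e)>np.hypot(*f) else f
        print(n,t,len(Q),"mean",np.round(Q.mean(0)),"rect c",np.round(r[0]),"size",np.round(r[1]),"long dir deg",round(np.degrees(np.arctan2(e[1],e[0]))%180,1))
    rep("bar",sel((600,60),(-175,60),(168,205)))
    rep("bardark",sel((600,60),(-175,60),(160,205))&(im.max(-1)<70))
    red=sel((620,90),(-180,90),(60,160))&(im[...,0]>110)&(im[...,1]<60)&(im[...,2]<70); rep("red",red)
    rep("base",sel((620,170),(-180,130),(3,30))&(im.max(-1)<110))
    rep("fence",sel((600,150),(170,150),(80,112)))
    rep("pan",sel((600,150),(170,150),(50,68))&(im.min(-1)>120))
    rep("housing",sel((600,150),(170,150),(15,112)))
    c=[(230,180,130,110),(330,150,120,100)][n=="top"];c2=[(290,150,120,80),(205,160,120,100)][n=="top"]
    for q in(c,c2): ims.append(cv2.resize(p["img"][q[1]:q[1]+q[3],q[0]:q[0]+q[2]],(400,300),interpolation=cv2.INTER_CUBIC))
save("c.png",np.vstack([np.hstack(ims[:2]),np.hstack(ims[2:])]))
```

```text
scene bar 240 mean [ 599. -179.  182.] rect c [ 597. -177.] size [66. 21.] long dir deg 70.5
scene bardark 186 mean [ 598. -180.  183.] rect c [ 596. -178.] size [62. 20.] long dir deg 68.9
scene red 95 mean [ 636. -196.  149.] rect c [ 634. -190.] size [72. 99.] long dir deg 162.5
scene base 1044 mean [ 634. -218.   12.] rect c [ 613. -222.] size [336. 151.] long dir deg 4.1
scene fence 176 mean [676. 229.  95.] rect c [673. 237.] size [ 12. 163.] long dir deg 100.0
scene pan 1236 mean [586. 217.  58.] rect c [588. 222.] size [157. 160.] long dir deg 100.3
scene housing 2492 mean [606. 199.  51.] rect c [587. 217.] size [206. 180.] long dir deg 8.8
top bar 140 mean [ 596. -172.  184.] rect c [ 596. -173.] size [65. 20.] long dir deg 69.9
top bardark 119 mean [ 597. -173.  184.] rect c [ 598. -173.] size [64. 20.] long dir deg 72.8
top red 130 mean [ 620. -176.  144.] rect c [ 613. -179.] size [75. 67.] long dir deg 70.5
top base 953 mean [ 570. -160.    9.] rect c [ 646. -210.] size [155. 296.] long dir deg 159.8
top fence 195 mean [673. 241.  97.] rect c [673. 241.] size [ 11. 160.] long dir deg 100.4
top pan 2180 mean [589. 226.  58.] rect c [589. 226.] size [156. 155.] long dir deg 10.5
top housing 3215 mean [586. 220.  55.] rect c [586. 225.] size [202. 180.] long dir deg 10.3
```

View pics/c.png

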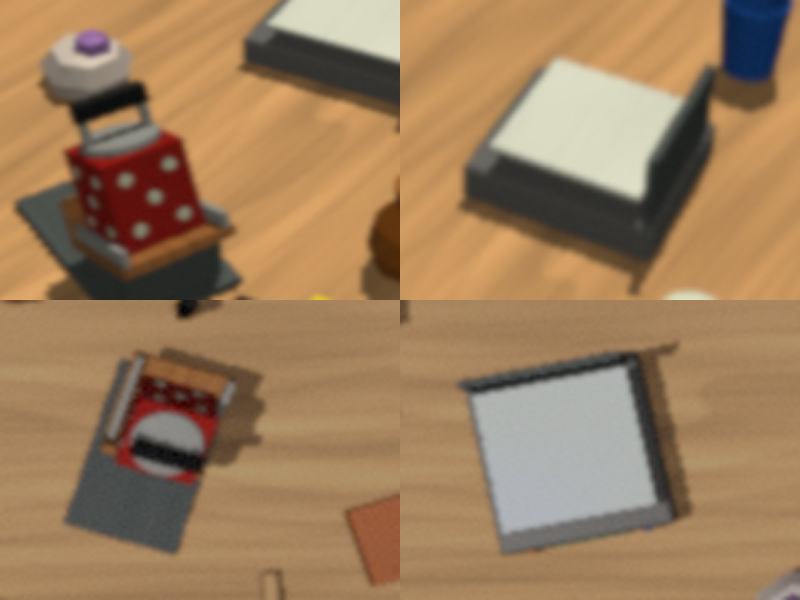

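The close crop confirms the choice: the red tin with white dots stands upright in the dip stand, black bar on top at crop (110,100). The fence is on the scale's far side, at crop (680,130). The bar runs at about 70.5° in yaw, with its centre near (597,-175,178). The scale's x axis is at about 10.3°.

```bash
cat >> h.py <<'E'
def go(xyz,ydir=None):
    s=read_state();M=R.from_quat(s["ee_rot"]).as_matrix()
    a=np.degrees(np.arctan2(M[1,1],M[0,1])); d=M.T@(np.array(xyz)-s["position"])
    print("clock",round(s["clock"],2),"pos",np.round(s["position"],1),"ydir",round(a,1),"slide m",np.round(d/1000,4),"roll",None if ydir is None else round(-((ydir-a+90)%180-90),1),"width",round(s["gripper_width"],1),"F",np.round(s["contact_force"],1),"grasp",round(s["grasp_force"],1))
E
python3 -c "
from h import *
go((597,-175,404),70.5)"
```

```text
clock 1.3 pos [ 182.2 -597.8  404.7] ydir 106.9 slide m [-0.52    0.2836  0.0007] roll 36.4 width 85.4 F [-0.  -0.  -0.2] grasp 0.0
```

carry_out(slide=[[-0.055,0.03,0],[-0.11,0.06,0],[-0.165,0.09,0],[-0.22,0.12,0],[-0.275,0.15,0],[-0.33,0.18,0],[-0.385,0.21,0],[-0.44,0.24,0]], roll=[5,10,15,20,25,30,35,36.4], claw=[0.0854,0.0854,0.0854,0.0854,0.0854,0.0854,0.0854,0.0854])

```text
clock: 2.3
position: [533.5, -239.1, 405.1]
ee_rot: [0.169, 0.986, -0.0, 0.0]
contact_force: [1.5, -0.5, -0.1]
gripper_width: 85.2
grasp_force: 0.0
```

```bash
python3 -c "
from h import *
go((597,-175,404),70.5)"
```

```text
clock 2.3 pos [ 533.5 -239.1  405.1] ydir 70.5 slide m [-0.0385  0.0816  0.0011] roll -0.0 width 85.2 F [ 1.5 -0.5 -0.1] grasp 0.0
```

carry_out(slide=[[-0.015,0.032,0.0],[-0.03,0.065,0.0],[-0.038,0.081,0.01],[-0.038,0.081,0.03],[-0.038,0.081,0.03]], roll=[0,0,0,0,0], claw=[0.0854,0.0854,0.0854,0.0854,0.0854])

```text
clock: 2.92
position: [594.5, -177.3, 372.3]
ee_rot: [0.169, 0.986, -0.0, -0.003]
contact_force: [0.5, -0.2, -0.5]
gripper_width: 85.2
grasp_force: 0.0
```

Run:
```python
from h import *
go((597,-175,327),70.5)
ims=[]
for n,(x,y) in(("scene",(210,150)),("top",(320,140))):
    p=get_image(n);ims.append(cv2.resize(p["img"][y:y+130,x:x+130],(400,400),interpolation=cv2.INTER_CUBIC))
save("d.png",np.hstack(ims))
P=cloud(p);m=(abs(P[...,0]-597)<60)&(abs(P[...,1]+175)<60)&(P[...,2]>165)&(P[...,2]<200);print(m.sum())
```

```text
clock 2.92 pos [ 594.5 -177.3  372.3] ydir 70.5 slide m [-0.0019  0.003   0.0453] roll 0.0 width 85.2 F [ 0.5 -0.2 -0.5] grasp 0.0
0
```

View pics/d.png

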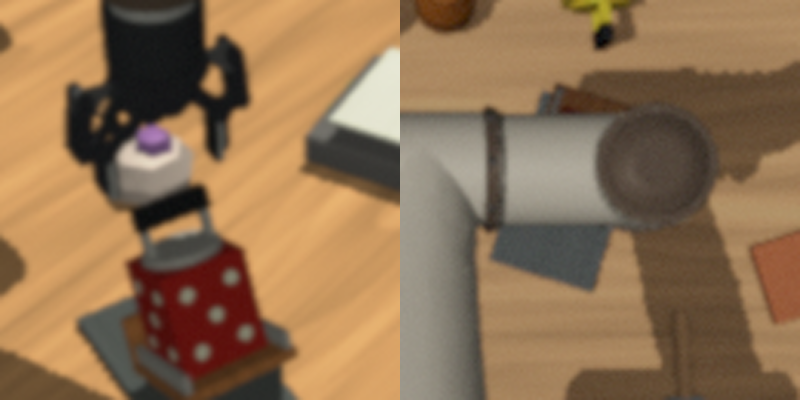

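Run:
```python
from h import *
p=get_image("scene");K=p["mtx"];T=np.array(p["world_from_camera"])
def pr(X):
    c=T[:3,:3].T@(np.array(X)-T[:3,3]);return np.array([K[0][2]-K[0][0]*c[0]/c[2],K[1][2]+K[1][1]*c[1]/c[2]])
s=read_state();M=R.from_quat(s["ee_rot"]).as_matrix()
for nm,v in(("tipL",(0,48,160)),("tipR",(0,-48,160)),):
    q=pr(s["position"]+M@np.array(v));print(nm,np.round((q-[210,150])*400/130))
P=cloud(p);dark=p["img"].max(-1)<70
for z0,z1 in((166,200),(202,225),(225,250)):
    m=(abs(P[...,0]-597)<90)&(abs(P[...,1]+177)<90)&(P[...,2]>z0)&(P[...,2]<z1)&dark;Q=P[m]-s["position"]
    L=Q@M; print(z0,len(L),"along tool x",np.round(np.percentile(L[:,0],[2,50,98])),"tool y",np.round(np.percentile(L[:,1],[2,50,98])))
```

```text
tipL [217. 152.]
tipR [109. 193.]
166 185 along tool x [-9. -4.  7.] tool y [-30.  -1.  30.]
202 6 along tool x [-7. -3.  1.] tool y [-52.  42.  43.]
225 65 along tool x [-12.  -6.   3.] tool y [-58.  41.  47.]
```

carry_out(slide=[[-0.001,0.001,0.015],[-0.002,0.002,0.03],[-0.002,0.002,0.045],[-0.002,0.002,0.045],[-0.002,0.002,0.045],[-0.002,0.002,0.045],[-0.002,0.002,0.045]], roll=[0,0,0,0,0,0,0], claw=[0.0854,0.0854,0.0854,0.075,0.07,0.06,0.055])

```text
clock: 3.95
position: [597.7, -175.8, 330.4]
ee_rot: [0.169, 0.986, 0.0, 0.0]
contact_force: [-0.2, 1.0, 1.1]
gripper_width: 64.7
grasp_force: 67.8
```

Run:
```python
from h import *
go((597,-175,327),70.5)
```

```text
clock 3.95 pos [ 597.7 -175.8  330.4] ydir 70.6 slide m [0.0009 0.0005 0.0034] roll 0.1 width 64.7 F [-0.2  1.   1.1] grasp 67.8
```

carry_out(slide=[[0.003,0,-0.0064],[0.0072,0,-0.0154],[0.0127,0,-0.0272],[0.0182,0,-0.039],[0.0237,0,-0.0508],[0.0296,0,-0.0635],[0.038,0,-0.0816],[0.038,0,-0.0816]], roll=[0,0,0,0,0,0,0,0], claw=[0.055,0.055,0.055,0.055,0.055,0.055,0.055,0.055])

```text
clock: 4.95
position: [561.5, -163.2, 414.0]
ee_rot: [0.169, 0.986, 0.0, 0.002]
contact_force: [1.1, -0.4, -5.5]
gripper_width: 64.9
grasp_force: 68.8
```

Run:
```python
from h import *
go((597,-175,412),70.5)
p=get_image("scene");save("e.png",cv2.resize(p["img"][120:320,180:420],(720,600),interpolation=cv2.INTER_CUBIC))
print(read_state()["wrist_torque"])
```

```text
clock 4.95 pos [ 561.5 -163.2  414. ] ydir 70.6 slide m [-0.0374  0.0006  0.0022] roll 0.1 width 64.9 F [ 1.1 -0.4 -5.5] grasp 68.8
[ 0.08288516  0.1971273  -0.04820121]
```

View pics/e.png

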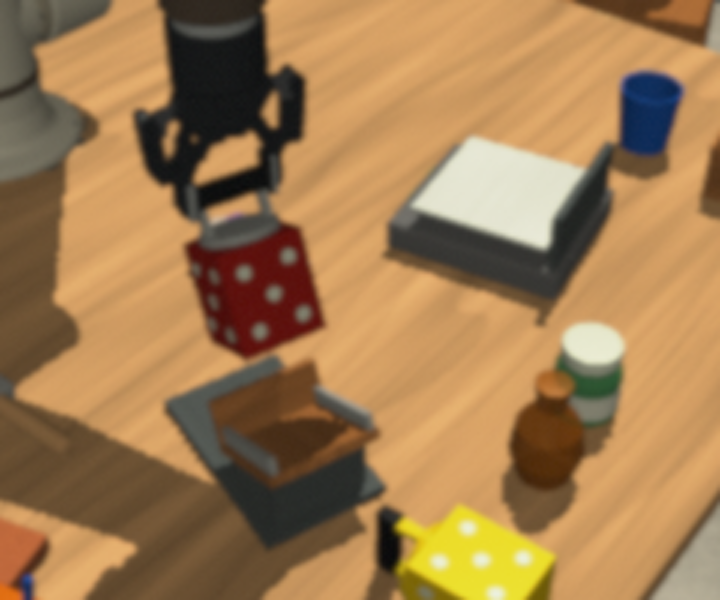

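The canister has come off the stand cleanly but still leans about 25° in the grip (crop (255,290)). I plan to right it gently against the outer face of the stand's ledge (crop (265,395)) before going to the scale. First I measure the ledge and the canister's side.

```bash
cat >> h.py <<'E'
def lean(p):
    """red face points in tool frame: fit of side facing camera (normal mostly tool -x)"""
    s=read_state();M=R.from_quat(s["ee_rot"]).as_matrix();P=cloud(p);im=p["img"].astype(int)
    red=(im[...,0]>60)&(im[...,1]<0.45*im[...,0])&(im[...,2]<0.5*im[...,0])
    L=(P-s["position"])@M
    m=red&(np.abs(L[...,0])<120)&(np.abs(L[...,1])<45)&(L[...,2]>165)&(L[...,2]<300)
    m=cv2.erode(m.astype(np.uint8),np.ones((2,2)))>0
    Q=L[m];rng=np.random.default_rng(0);best=None
    for _ in range(300):
        a,b,c=Q[rng.choice(len(Q),3,False)];n=np.cross(b-a,c-a)
        if np.linalg.norm(n)<50: continue
        n/=np.linalg.norm(n)
        if abs(n[0])<.7: continue
        i=np.abs((Q-a)@n)<2
        if best is None or i.sum()>best.sum(): best=i
    q=Q[best];n=np.linalg.svd(q-q.mean(0))[2][2];n*=-np.sign(n[0])
    print("face pts",len(q),"n",np.round(n,3),"lean deg",round(np.degrees(np.arcsin(-n[2])),1),"yaw err",round(np.degrees(np.arctan2(n[1],-n[0])),1),"mean",np.round(q.mean(0)),"lowest z below tcp",np.round(Q[:,2].max()))
E
python3 - <<'E'
from h import *
u=np.array([.943,-.334]);v=np.array([.334,.943]);O=np.array([606,-178])
for n in("scene","top"):
    p=get_image(n);P=cloud(p);S=(P[...,:2]-O)@u;Y=(P[...,:2]-O)@v;im=p["img"].astype(int)
    for z in range(10,100,10):
        m=(abs(Y)<30)&(abs(P[...,2]-z)<5)&(S>-110)&(S<110)&(im[...,0]<200)
        if m.sum(): print(n,z,m.sum(),np.round(np.percentile(S[m],[1,25,50,75,99])))
    if n=="scene": lean(p)
E
```

```text
scene 10 259 [-100.  -88.   86.   94.  100.]
scene 20 48 [84. 86. 87. 88. 89.]
scene 30 55 [85. 86. 87. 88. 89.]
scene 40 75 [ 6. 13. 86. 87. 89.]
scene 50 224 [ 2.  7. 20. 85. 89.]
scene 60 184 [-3.  2. 35. 47. 90.]
scene 70 180 [-9. -3. 53. 66. 81.]
scene 80 242 [-15.  -5.  87.  97. 101.]
scene 90 2 [96. 97. 97. 97. 98.]
face pts 537 n [-0.909 -0.008 -0.417] lean deg 24.7 yaw err -0.5 mean [-66.  -5. 211.] lowest z below tcp 265.0
top 10 14 [-105. -100.  -99.  -97.  -93.]
top 60 38 [50. 52. 54. 57. 65.]
top 70 125 [51. 61. 67. 73. 85.]
top 80 120 [71. 81. 87. 92. 99.]
top 90 8 [85. 91. 93. 95. 96.]
```

carry_out(slide=[[0.03,0,0],[0.06,0,0],[0.066,0,0.01],[0.066,0,0.04],[0.066,0,0.07],[0.066,0,0.088],[0.066,0,0.09]], roll=[0,0,0,0,0,0,0], claw=[0.055,0.055,0.055,0.055,0.055,0.055,0.055])

```text
clock: 5.98
position: [499.5, -141.3, 319.1]
ee_rot: [0.169, 0.986, -0.0, -0.002]
contact_force: [-1.6, -0.1, -5.6]
gripper_width: 65.0
grasp_force: 68.6
```

carry_out(slide=[[-0.006,0,0],[-0.012,0,0],[-0.018,0,0],[-0.023,0,0],[-0.028,0,0],[-0.028,0,0]], roll=[0,0,0,0,0,0], claw=[0.055,0.055,0.055,0.055,0.055,0.055])

```text
clock: 6.72
position: [525.5, -150.8, 320.7]
ee_rot: [0.169, 0.986, -0.0, -0.002]
contact_force: [-3.4, 0.4, -7.5]
gripper_width: 64.9
grasp_force: 68.6
```

Run:
```python
from h import *
go((597,-175,324),70.5)
s=read_state();print("s",(s["position"][:2]-[606,-178])@[.943,-.334])
lean(get_image("scene"))
```

```text
clock 6.72 pos [ 525.5 -150.8  320.7] ydir 70.5 slide m [-0.0755  0.0011 -0.0036] roll 0.0 width 64.9 F [-3.4  0.4 -7.5] grasp 68.6
s -85.0429686042199
face pts 340 n [-0.943  0.019 -0.331] lean deg 19.3 yaw err 1.2 mean [-57.  -6. 211.] lowest z below tcp 263.0
```

Righting works: the lean is down to 19° with only about 4 N. I continue.

carry_out(slide=[[-0.005,0,0],[-0.01,0,0],[-0.015,0,0],[-0.02,0,0],[-0.025,0,0],[-0.03,0,0],[-0.03,0,0]], roll=[0,0,0,0,0,0,0], claw=[0.055,0.055,0.055,0.055,0.055,0.055,0.055])

```text
clock: 7.65
position: [553.6, -160.6, 321.1]
ee_rot: [0.169, 0.986, -0.0, -0.002]
contact_force: [-5.6, 1.8, -4.8]
gripper_width: 64.6
grasp_force: 68.0
```

Run:
```python
from h import *
go((597,-175,324),70.5)
lean(get_image("scene"))
```

```text
clock 7.65 pos [ 553.6 -160.6  321.1] ydir 70.5 slide m [-0.0457  0.0009 -0.003 ] roll 0.0 width 64.6 F [-5.6  1.8 -4.8] grasp 68.0
face pts 258 n [-0.996  0.001 -0.087] lean deg 5.0 yaw err 0.1 mean [-37.  -5. 215.] lowest z below tcp 264.0
```

carry_out(slide=[[-0.004,0,0],[-0.008,0,0],[-0.009,0,0],[-0.009,0,0]], roll=[0,0,0,0], claw=[0.055,0.055,0.055,0.055])

```text
clock: 8.2
position: [561.6, -163.4, 321.5]
ee_rot: [0.169, 0.986, -0.0, -0.002]
contact_force: [-7.8, 3.0, -1.3]
gripper_width: 64.6
grasp_force: 67.6
```

Run:
```python
from h import *
go((597,-175,324),70.5)
lean(get_image("scene"));lean(get_image("scene"))
```

```text
clock 8.2 pos [ 561.6 -163.4  321.5] ydir 70.6 slide m [-0.0373  0.0009 -0.0027] roll 0.1 width 64.6 F [-7.8  3.  -1.3] grasp 67.6
face pts 256 n [-1.     0.01   0.001] lean deg -0.1 yaw err 0.6 mean [-31.  -5. 217.] lowest z below tcp 263.0
face pts 232 n [-1.     0.003  0.001] lean deg -0.0 yaw err 0.2 mean [-31.  -7. 217.] lowest z below tcp 265.0
```

The canister hangs upright now. I back off, lift, and travel towards the scale while turning about −29.8°.

carry_out(slide=[[0.006,0,-0.005],[0.012,0,-0.02],[0.012,0.003,-0.05],[0.014,0.015,-0.08],[0.021,0.04,-0.1],[0.028,0.075,-0.105],[0.036,0.115,-0.105],[0.044,0.155,-0.105]], roll=[0,0,0,-2,-6,-12,-18,-24], claw=[0.055,0.055,0.055,0.055,0.055,0.055,0.055,0.055])

```text
clock: 9.3
position: [573.3, -1.6, 428.9]
ee_rot: [-0.041, 0.999, 0.0, 0.004]
contact_force: [1.6, 0.1, -5.6]
gripper_width: 64.6
grasp_force: 68.7
```

Run:
```python
from h import *
go((612,230,426),100.3)
```

```text
clock 9.3 pos [573.3  -1.6 428.9] ydir 94.7 slide m [-0.0577  0.2276  0.0034] roll -5.6 width 64.6 F [ 1.6  0.1 -5.6] grasp 68.7
```

carry_out(slide=[[-0.01,0.04,0],[-0.02,0.08,0],[-0.03,0.12,0],[-0.04,0.16,0],[-0.05,0.195,0],[-0.055,0.217,0],[-0.0575,0.225,0],[-0.0575,0.225,0]], roll=[-2,-4,-5.6,-5.6,-5.6,-5.6,-5.6,-5.6], claw=[0.055,0.055,0.055,0.055,0.055,0.055,0.055,0.055])

```text
clock: 10.3
position: [612.4, 225.9, 426.6]
ee_rot: [-0.089, 0.996, -0.0, 0.0]
contact_force: [-0.2, -0.4, -5.7]
gripper_width: 65.0
grasp_force: 68.8
```

```bash
cat >> h.py <<'E'
def rel(p):
    """canister & fence in tool frame from one picture"""
    s=read_state();M=R.from_quat(s["ee_rot"]).as_matrix();P=cloud(p);L=(P-s["position"])@M;im=p["img"].astype(int)
    W=P-np.array([588,225.5,0]);c,t=np.cos(np.radians(10.3)),np.sin(np.radians(10.3))
    sx=W[...,0]*c+W[...,1]*t;sy=-W[...,0]*t+W[...,1]*c
    f=(abs(sx-86)<20)&(abs(sy)<78)&(P[...,2]>68)&(P[...,2]<98)&(im.max(-1)<110)
    q=P[f]
    print("fence pts",f.sum(),"scale-x pct",np.round(np.percentile(sx[f],[2,25,50,75,98]),1),"sy",np.round(np.percentile(sy[f],[2,98])))
    red=(im[...,0]>60)&(im[...,1]<0.45*im[...,0])&(im[...,2]<0.5*im[...,0])&(abs(sx)<130)&(abs(sy)<90)&(P[...,2]>50)
    print("red sx",np.round(np.nanpercentile(sx[red],[2,50,98]),1),"sy",np.round(np.nanpercentile(sy[red],[2,50,98]),1),"z",np.round(np.nanpercentile(P[...,2][red],[1,99])),"tool x",np.round(np.percentile(L[red][:,0],[2,98]),1),"tool y",np.round(np.percentile(L[red][:,1],[2,98]),1))
    d=s["position"][:2]-[588,225.5];print("tcp sx,sy",np.round([d@[c,t],d@[-t,c]],1))
E
python3 - <<'E'
from h import *
go((612,230,426),100.3)
p=get_image("scene");rel(p);
try: lean(p)
except Exception as e: print(e)
save("f.png",cv2.resize(p["img"][60:240,260:440],(600,600),interpolation=cv2.INTER_CUBIC))
E
```

```text
clock 10.3 pos [612.4 225.9 426.6] ydir 100.2 slide m [-0.0003  0.0041  0.0006] roll -0.1 width 65.0 F [-0.2 -0.4 -5.7] grasp 68.8
fence pts 109 scale-x pct [86.8 90.4 90.8 91.2 91.8] sy [-75.  74.]
red sx [-11.3  32.7  58.4] sy [-46.4 -41.   16.7] z [151. 237.] tool x [-34.5  35.1] tool y [-41.8  21.4]
tcp sx,sy [23.9 -4.5]
face pts 97 n [-0.997 -0.064 -0.038] lean deg 2.2 yaw err -3.6 mean [-32. -19. 224.] lowest z below tcp 277.0
```

View pics/f.png

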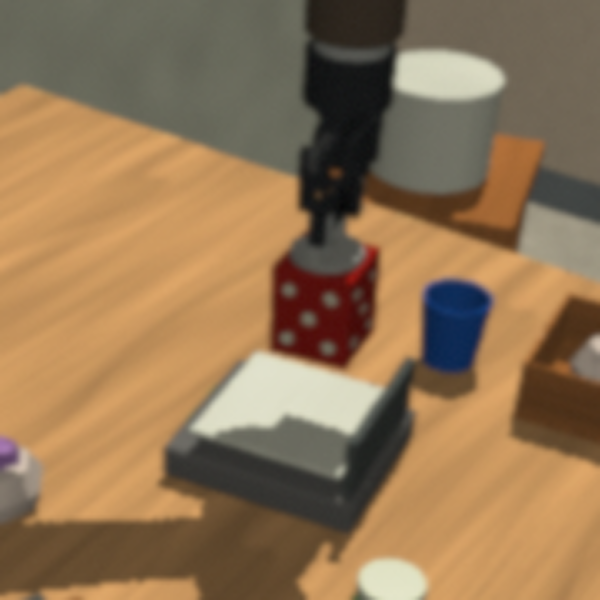

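The canister hangs upright over the pan (crop (325,300)), the pan and fence below it are clear, and it is centred to a few mm. I descend.

carry_out(slide=[[0,0.002,0.012],[0,0.004,0.03],[0,0.004,0.05],[0,0.004,0.064],[0,0.004,0.072],[0,0.004,0.075],[0,0.004,0.075]], roll=[0,0,0,0,0,0,0], claw=[0.055,0.055,0.055,0.055,0.055,0.055,0.055])

```text
clock: 11.22
position: [611.8, 230.0, 351.7]
ee_rot: [-0.088, 0.996, 0.0, 0.0]
contact_force: [1.7, -0.8, -4.8]
gripper_width: 64.6
grasp_force: 68.7
```

carry_out(slide=[[0,0,0.002],[0,0,0.004],[0,0,0.006],[0,0,0.008],[0,0,0.008]], roll=[0,0,0,0,0], claw=[0.055,0.055,0.055,0.055,0.055])

```text
clock: 11.85
position: [611.6, 230.0, 343.0]
ee_rot: [-0.088, 0.996, -0.0, -0.0]
contact_force: [1.2, 0.5, -5.9]
gripper_width: 64.9
grasp_force: 68.7
```

Run:
```python
from h import *
go((612,230,336),100.3)
p=get_image("scene");rel(p)
```

```text
clock 11.85 pos [611.6 230.  343. ] ydir 100.1 slide m [-0.0004 -0.0001  0.007 ] roll -0.2 width 64.9 F [ 1.2  0.5 -5.9] grasp 68.7
fence pts 112 scale-x pct [85.9 90.1 90.5 90.9 91.5] sy [-77.  71.]
red sx [-10.1  32.8  58.3] sy [-41.6 -37.   17.4] z [ 67. 154.] tool x [-34.3  34. ] tool y [-41.7  17.3]
tcp sx,sy [24.1  0.2]
```

carry_out(slide=[[0,0,0.001],[0,0,0.002],[0,0,0.003],[0,0,0.004],[0,0,0.004]], roll=[0,0,0,0,0], claw=[0.055,0.055,0.055,0.055,0.055])

```text
clock: 12.52
position: [611.8, 230.1, 339.7]
ee_rot: [-0.089, 0.996, 0.0, 0.0]
contact_force: [0.0, 0.7, -4.2]
gripper_width: 64.6
grasp_force: 68.9
```

carry_out(slide=[[0,0,0.001],[0,0,0.002],[0,0,0.003],[0,0,0.003]], roll=[0,0,0,0], claw=[0.055,0.055,0.055,0.055])

```text
clock: 13.02
position: [611.9, 230.1, 337.0]
ee_rot: [-0.089, 0.996, 0.0, 0.001]
contact_force: [0.1, 1.1, -1.0]
gripper_width: 64.4
grasp_force: 69.3
```

Most of the weight is on the pan. I let it settle level by briefly opening, then regrip without load.

carry_out(slide=[[0,0,0.001],[0,0,0.001],[0,0,0.001],[0,0,0.001],[0,0,0.001],[0,0,0.001]], roll=[0,0,0,0,0,0], claw=[0.055,0.066,0.07,0.074,0.074,0.074])

```text
clock: 13.78
position: [611.6, 230.0, 335.3]
ee_rot: [-0.088, 0.996, -0.0, -0.0]
contact_force: [-0.3, 0.4, 0.1]
gripper_width: 74.1
grasp_force: 0.0
```

```bash
cat >> h.py <<'E'
def side(p,ax):
    """fit red face whose normal is near scale axis ax (0:-x/+x, 1:y)"""
    P=cloud(p);im=p["img"].astype(int);W=P-np.array([588,225.5,0]);c,t=np.cos(np.radians(10.3)),np.sin(np.radians(10.3))
    S=np.stack([W[...,0]*c+W[...,1]*t,-W[...,0]*t+W[...,1]*c,P[...,2]],-1)
    red=(im[...,0]>60)&(im[...,1]<0.45*im[...,0])&(im[...,2]<0.5*im[...,0])&(abs(S[...,0])<130)&(abs(S[...,1])<90)&(S[...,2]>60)
    Q=S[red];rng=np.random.default_rng(0);best=None
    for _ in range(400):
        a,b,d=Q[rng.choice(len(Q),3,False)];n=np.cross(b-a,d-a);l=np.linalg.norm(n)
        if l<50 or abs(n[ax])/l<.85: continue
        i=np.abs((Q-a)@n/l)<2
        if best is None or i.sum()>best.sum(): best=i
    q=Q[best];n=np.linalg.svd(q-q.mean(0))[2][2];n*=np.sign(n[ax])
    print("side",ax,len(q),"n",np.round(n,3),"mean",np.round(q.mean(0),1))
E
python3 - <<'E'
from h import *
go((612,230,336),100.3)
for n in("scene","top"):
    p=get_image(n);rel(p)
    for a in(0,1):
        try: side(p,a)
        except Exception as e: print("none",e)
E
```

```text
clock 13.78 pos [611.6 230.  335.3] ydir 100.1 slide m [-0.0003 -0.0001 -0.0007] roll -0.2 width 74.1 F [-0.3  0.4  0.1] grasp 0.0
fence pts 119 scale-x pct [84.5 90.  90.4 90.9 91.7] sy [-76.  72.]
red sx [-8.4 34.4 60.1] sy [-41.6 -37.   15.8] z [ 60. 145.] tool x [-36.1  32.4] tool y [-41.9  15.7]
tcp sx,sy [24.1  0.2]
side 0 103 n [ 1.    -0.013 -0.005] mean [ 59.1 -16.1 107.8]
side 1 243 n [-0.015  1.    -0.012] mean [ 26.8 -37.7 104. ]
fence pts 60 scale-x pct [81.2 82.  82.4 88.  90.6] sy [-74.  18.]
red sx [-13.8  -4.2  57.3] sy [-35.8 -24.   30.6] z [137. 248.] tool x [-33.3  37.9] tool y [-36.1  30.3]
tcp sx,sy [24.1  0.2]
side 0 27 n [ 0.884 -0.067 -0.462] mean [ -4.6 -10.8 153.7]
side 1 18 n [-0.059  0.69  -0.721] mean [ 12.2 -32.6 143. ]
```

carry_out(slide=[[0,0,0],[0,0,0],[0,0,0],[-0.002,0,0],[-0.005,0,0],[-0.009,0,0],[-0.013,0,0],[-0.013,0,0]], roll=[0,0,0,0,0,0,0,0], claw=[0.066,0.06,0.055,0.055,0.055,0.055,0.055,0.055])

```text
clock: 14.88
position: [624.9, 232.1, 335.1]
ee_rot: [-0.088, 0.996, -0.0, -0.0]
contact_force: [-3.0, -1.1, 1.1]
gripper_width: 64.8
grasp_force: 68.3
```

carry_out(slide=[[-0.002,0,0],[-0.004,0,0],[-0.005,0,0],[-0.006,0,0],[-0.006,0,0]], roll=[0,0,0,0,0], claw=[0.055,0.055,0.055,0.055,0.055])

```text
clock: 15.5
position: [630.4, 233.4, 335.3]
ee_rot: [-0.088, 0.996, -0.0, -0.0]
contact_force: [-3.6, -0.4, 1.3]
gripper_width: 65.0
grasp_force: 68.3
```

Run:
```python
from h import *
go((612,230,336),100.3)
p=get_image("scene")
for a in(0,1): side(p,a)
```

```text
clock 15.5 pos [630.4 233.4 335.3] ydir 100.2 slide m [ 0.0187 -0.0001 -0.0007] roll -0.1 width 65.0 F [-3.6 -0.4  1.3] grasp 68.3
side 0 56 n [ 0.993 -0.085  0.086] mean [ 75.4 -17.7 125.3]
side 1 242 n [-0.006  1.     0.011] mean [ 43.2 -37.4 107.4]
```

carry_out(slide=[[-0.001,0,0],[-0.002,0,0],[-0.003,0,0]], roll=[0,0,0], claw=[0.055,0.055,0.055])

```text
clock: 15.92
position: [633.4, 234.0, 335.3]
ee_rot: [-0.088, 0.996, 0.0, 0.0]
contact_force: [-4.2, -0.3, 1.5]
gripper_width: 64.9
grasp_force: 68.3
```

carry_out(slide=[[-0.0005,0,0],[-0.001,0,0],[-0.001,0,0]], roll=[0,0,0], claw=[0.055,0.055,0.055])

```text
clock: 16.3
position: [634.0, 234.1, 335.3]
ee_rot: [-0.089, 0.996, -0.0, -0.001]
contact_force: [-6.0, 0.1, 2.5]
gripper_width: 64.7
grasp_force: 68.5
```

carry_out(slide=[[-0.0005,0,0],[-0.0005,0,0]], roll=[0,0], claw=[0.055,0.055])

```text
clock: 16.55
position: [634.2, 234.1, 335.4]
ee_rot: [-0.089, 0.996, -0.0, -0.001]
contact_force: [-6.5, -1.3, 3.4]
gripper_width: 64.7
grasp_force: 68.5
```

Run:
```python
from h import *
go((612,230,336),100.3); print(read_state()["wrist_torque"])
p=get_image("scene")
for a in(0,1): side(p,a)
save("g.png",cv2.resize(p["img"][100:240,280:420],(600,600),interpolation=cv2.INTER_CUBIC))
```

```text
clock 16.55 pos [634.2 234.1 335.4] ydir 100.2 slide m [ 0.0226 -0.0001 -0.0006] roll -0.1 width 64.7 F [-6.5 -1.3  3.4] grasp 68.5
[-0.1606815   2.16643211  0.12931636]
side 0 54 n [ 1.    -0.012 -0.026] mean [ 80.9 -16.  123.8]
side 1 248 n [-0.001  1.    -0.003] mean [ 44.2 -37.6 106.3]
```

View pics/g.png

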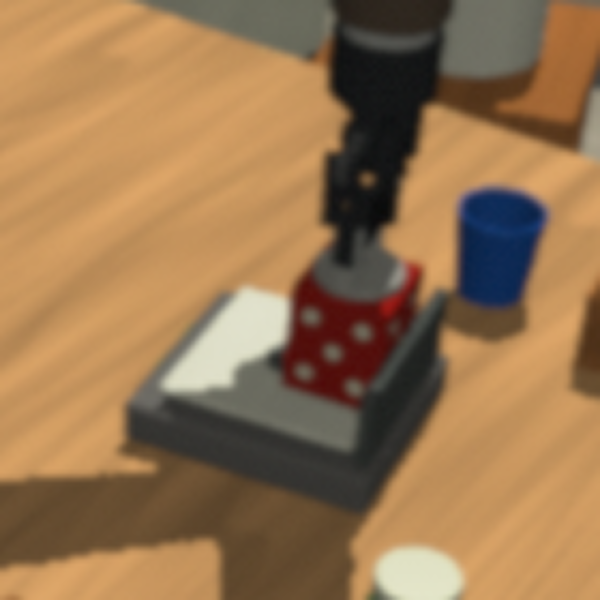

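The canister stands on the pan against the fence (crop (365,340)) and bears about 3 N beyond the drag. The yaw moment suggests the +y corner touches first, so I turn slightly to square it.

carry_out(slide=[[0,0,0],[0,0,0],[0,0,0]], roll=[-0.3,-0.5,-0.5], claw=[0.055,0.055,0.055])

```text
clock: 16.98
position: [634.1, 233.9, 335.3]
ee_rot: [-0.092, 0.996, -0.0, -0.001]
contact_force: [-7.3, -1.2, 3.9]
gripper_width: 64.9
grasp_force: 68.5
```

Run:
```python
from h import *
go((612,230,336),100.3); print(read_state()["wrist_torque"])
for _ in range(3): get_image("top"); print(np.round(read_state()["wrist_torque"],3),np.round(read_state()["contact_force"],1))
```

```text
clock 16.98 pos [634.1 233.9 335.3] ydir 100.6 slide m [ 0.0225  0.0002 -0.0006] roll 0.3 width 64.9 F [-7.3 -1.2  3.9] grasp 68.5
[-0.31636628  2.22221641 -0.30696068]
[-0.299  2.217 -0.312] [-7.3  0.   2.7]
[-0.264  2.202 -0.305] [-6.5 -1.8  3.8]
[-0.279  2.23  -0.312] [-6.6 -1.5  2.7]
```

carry_out(slide=[[0,0,0],[0,0,0],[0,0,0]], roll=[0.3,0.3,0.3], claw=[0.055,0.055,0.055])

```text
clock: 17.5
position: [634.3, 234.1, 335.4]
ee_rot: [-0.09, 0.996, -0.0, -0.001]
contact_force: [-6.3, -0.1, 2.2]
gripper_width: 64.9
grasp_force: 68.5
```

Run:
```python
from h import *
go((612,230,336),100.3); s=read_state(); print(s["wrist_torque"])
```

```text
clock 17.5 pos [634.3 234.1 335.4] ydir 100.3 slide m [ 0.0226 -0.     -0.0006] roll 0.0 width 64.9 F [-6.3 -0.1  2.2] grasp 68.5
[-0.19406201  2.15080733 -0.14055043]
```

carry_out(slide=[[0,0,0],[0,0,0],[0,0,0],[0,0,0],[0,0,0],[0,0,0]], roll=[0,0,0,0,0,0], claw=[0.063,0.066,0.07,0.075,0.08,0.082])

```text
clock: 18.25
position: [634.9, 234.2, 335.4]
ee_rot: [-0.09, 0.996, 0.0, 0.0]
contact_force: [-0.1, 0.1, 0.3]
gripper_width: 81.9
grasp_force: 0.0
```

Run:
```python
from h import *
go((612,230,336),100.3)
p=get_image("scene")
for a in(0,1): side(p,a)
```

```text
clock 18.25 pos [634.9 234.2 335.4] ydir 100.3 slide m [ 0.0233 -0.     -0.0006] roll 0.0 width 81.9 F [-0.1  0.1  0.3] grasp 0.0
side 0 64 n [ 1.    -0.023  0.018] mean [ 79.2 -14.4 126.7]
side 1 250 n [-0.012  1.    -0.002] mean [ 44.6 -37.7 106.8]
```

carry_out(slide=[[0,0,-0.005],[0,0,-0.015],[0,0,-0.03],[0,0,-0.06],[0,0,-0.09],[0.05,0,-0.11],[0.1,0,-0.12],[0.15,0,-0.12]], roll=[0,0,0,0,0,0,0,0], claw=[0.082,0.082,0.082,0.082,0.082,0.082,0.082,0.082])

```text
clock: 19.3
position: [485.9, 206.8, 457.7]
ee_rot: [-0.09, 0.996, 0.001, 0.002]
contact_force: [-0.1, 0.1, 0.1]
gripper_width: 81.8
grasp_force: 0.0
```

carry_out(slide=[[0.02,-0.05,0],[0.04,-0.1,0],[0.06,-0.15,0],[0.08,-0.2,0],[0.09,-0.22,0],[0.09,-0.22,0]], roll=[0,0,0,0,0,0], claw=[0.082,0.082,0.082,0.082,0.082,0.082])

```text
clock: 20.05
position: [437.6, -26.6, 456.7]
ee_rot: [-0.089, 0.996, 0.0, 0.001]
contact_force: [-0.3, 0.4, -0.2]
gripper_width: 82.1
grasp_force: 0.0
```

Run:
```python
from h import *
go((612,230,336),100.3)
ims=[]
for n,(x,y) in(("scene",(300,110)),("top",(205,150))):
    p=get_image(n);ims.append(cv2.resize(p["img"][y:y+110,x:x+110],(400,400),interpolation=cv2.INTER_CUBIC));rel(p)
    for a in(0,1):
        try: side(p,a)
        except Exception as e: print("none")
save("k.png",np.hstack(ims))
```

```text
clock 20.05 pos [437.6 -26.6 456.7] ydir 100.2 slide m [-0.2168  0.2217  0.1213] roll -0.1 width 82.1 F [-0.3  0.4 -0.2] grasp 0.0
fence pts 130 scale-x pct [66.5 89.4 90.4 90.8 91.8] sy [-76.  71.]
red sx [10.2 49.5 80.1] sy [-41.8 -37.   16.8] z [ 59. 145.] tool x [-271.7 -201.8] tool y [178.8 237.4]
tcp sx,sy [-192.5 -220.5]
side 0 46 n [ 0.982 -0.047 -0.181] mean [ 76.7 -22.1 123.9]
side 1 223 n [0.002 1.    0.011] mean [ 43.6 -37.4 106.1]
fence pts 48 scale-x pct [68.6 81.7 82.1 84.7 90.1] sy [-75.  77.]
red sx [ 5.3 26.5 81.1] sy [-36.6 -24.1  37. ] z [115. 149.] tool x [-272.7 -197. ] tool y [183.1 256.8]
tcp sx,sy [-192.2 -220. ]
side 0 25 n [ 0.881  0.155 -0.447] mean [ 11.4  -9.2 141. ]
side 1 35 n [-0.007  0.92  -0.392] mean [ 44.  -34.4 142.6]
```

View pics/k.png

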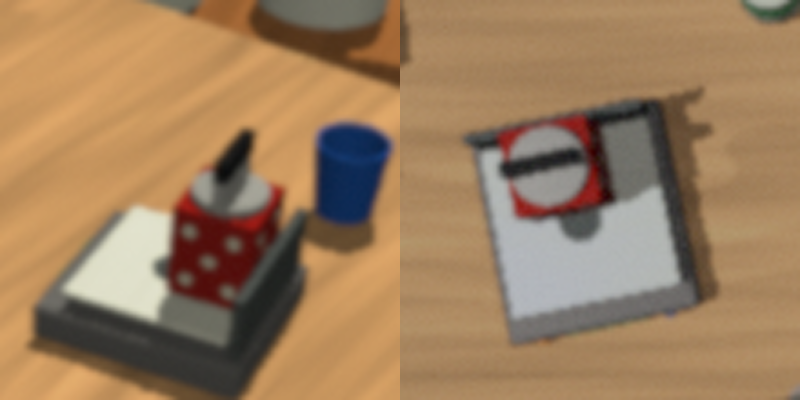

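The final view shows the canister upright on the pan against the fence, at scene crop (220,250) and top crop (555,165). It is centred in sy (−37 to +37 mm), and its face at about 81 to 82 mm meets the fence face. The gripper is clear, so I hand in.

```bash
python3 -c "
from bench import *
print(job_done())"
```

```text
the job is handed in; nothing more can be done
None
```

I handed the job in at about 20 s: the red canister stands upright mid-width on the pan, one side flush on the back stop as far as the cameras resolve (1–2 mm), bearing about 3 N when I let go. It came off the stand still leaning in the grip, so I first righted it against the stand's ledge (about 8 N), and once on the pan I opened the gripper briefly to let it settle before regripping; nothing else was moved or touched that I know of.

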